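Set a rotor's balance stud upright between centres and fit its two collars

TASK

The little rotor held between the bench centres is to be trimmed. Turn it on its axis until its stud points straight up, then thread the two loose steel collars down the stud fully home, the larger one first and the smaller one on top of it. Leave the stud upright, and leave the vial, the timer and the caliper where they are.

Things in the scene. Friction and masses are not known exactly. Their poses are not given: they have to be found in the camera images.
- centres: Grey fixture fixed to the worktop: bed 90 (x) x 230 (y) x 20 mm, a block with a cone centre at either end of y (40 x 38 mm, top 103 mm above the worktop, inner faces 71 mm either side of the middle). Origin: centre of the underside, on the worktop; z up. The rotor's axis runs parallel to this y, 85 mm above the origin; rotor in the middle.
- rotor (a joint): Rotor angle. 0: stud straight up; positive: stud leans to the +x side of the centres (1.57: level). Turns up to 3 rad either way, friction 0.08 N m (1.2 N at the stud's tip); stays where left. Steel shaft 16 mm thick, aluminium hub 32 mm in diameter and 34 mm long on the axis, a dark counterweight (20 mm thick, to 28 mm from the axis) on the far side from the stud.
- stud_base (a point): Centre of the seat of the stud: the top of the round 34 mm flange from which the stud rises, 22 mm from the rotor's axis. Its z runs along the stud to the tip. A collar that is fully home lies on this flange.
- stud_tip (a point): End of the stud, 68 mm from the rotor's axis; the stud is a plain steel pin 12 mm thick and stands 46 mm out of the flange, its last 5 mm tapering to 6 mm. Its z runs along the stud, outward.
- collar_large: Loose steel collar, outside 44 mm, bore 16 mm, 14 mm high, about 60 g, lying flat on the worktop. Origin at the centre of its underside, z up along the bore.
- collar_small: Loose steel collar, outside 30 mm, bore 16 mm, 12 mm high, about 30 g, lying flat on the worktop. Origin at the centre of its underside, z up along the bore.
- vial: Small capped glass vial, 22 mm across, 47 mm high, standing on the worktop: a bystander. Origin at the centre of its underside.
- timer: Flat bench timer, 66 x 66 x 18 mm: a bystander. Origin at the centre of its underside.
- caliper: Steel caliper, 55 x 201 x 16 mm, lying flat: a bystander. Origin at the centre of its underside.

How it is judged:
By the outcome, as a careful person would: the job done as asked, in the order asked, and still so for the second after the job is handed in, with the robot touching nothing.
It also fails if it takes over 72 s, if anything falls off the work surface, if the arm or the gripper's body presses on something with over 40 N, if the wrist force passes 120 N, or if a joint passes its speed limit or range.

ROBOT

A 6-joint arm with a two-finger parallel gripper is mounted at the origin on a cart in front of the work surface, level with it; the furniture and walls round the work are solid. World frame = base frame: x ahead of the robot, y to its left, z up, the work surface at z = 0. Lengths are in m, angles in degrees, forces in N, time in s.
With the tool pointing down it reaches from about 0.4 to 0.825 m from the base axis. Payload 7 kg.
Tool frame: the origin (TCP) lies midway between the tips of the shut fingers; the grasp point (between the pads) lies r.grip_depth behind it (r.grip_depth is the distance from the TCP to the grasp point, in m); z points along the fingers, y is the line along which they close (so a half turn about z gives the same grasp; the last joint's range is limited). The gripper opens to 88 mm and grips with 3 to 60 N. Pads are 19 mm wide; open, the fingers measure 130 mm over their backs; the gripper's body (78 mm by 193 mm) begins 47 mm behind the grasp point.
Start: joints at [89.616, 20.546, 0.682, 0, -70.136, -16.507], TCP at [0.196, 0.646, 0.227] pointing down, gripper open.
Joint ranges: [-176.03, 176.03], [-82.01, 121.73], [-58.28, 71.71], [-173.87, 95.51], [-174.79, -0.11], [-173.66, 173.66]. Speed limits (degrees/s): [136.94, 136.94, 172.46, 180, 180, 180].

INTERFACE

Orientations are given as [roll, pitch, yaw] about the fixed x, y, z axes, in that order (R = Rz(yaw) Ry(pitch) Rx(roll)).
In Python, from plant import r, capture gives the robot as it stands (r), with the cameras as plain functions.
- The arm moves only by the shell command python3 drive.py 'ROWS' [OPENING] [FORCE]. ROWS is a JSON list of rows, 1 to 12 of them, each of 6 numbers: dx, dy, dz in m, then a rotation vector rx, ry, rz in degrees; each row is the pose to reach, as a shift and turn from the pose commanded when the command began, along the tool's axes at that moment; what a row does not reach only later rows make up. A row lasts 1/12 s, in which the tool goes at most 0.0417 m and 7.16 degrees, less where a joint would pass 70% of its speed; a pose out of reach is approached as far as the arm can. OPENING is the finger opening in m, set as the command begins (- or left out keeps the last). The fingers move at their own pace and stop on an object; FORCE is the grip in N (left out, the last holds). Time passes only in rows, so rows that do not move let the fingers close. It prints the time, the measured TCP pose, the force, the opening and the grip force at its end.
- r.get_state(): the state, without advancing time (a new reading comes with each control period).
- capture(name): name is "scene" or "top" or "wrist"; returns a dict with "frame" (400x640x3 uint8, red, green, blue), "z_map" (400x640 float32, m along the optical axis (not along the pixel's ray), 0 where there is no reading), "fx", "fy", "cx", "cy" (pixels), "D" ([k1, k2, p1, p2, k3] as OpenCV has them; the pictures are not rectified), "cam_to_world" (4x4, takes a point from camera to world coordinates). Camera axes: x right, y down, z forward; pixel columns grow to the right and rows downward; lengths in m; the calibration is good to about 2 mm. A picture is of the moment at which its call begins.
- r.close_job(): hands the job in; it is judged then, once.
The state is a dict: "time_s": time; "joints": joint angles; "qd": joint speeds; "joint_torque": joint torques, N m; "tcp_pos": TCP position; "eef_rot": TCP orientation; "contact_force": force on the tool from outside, world axes, zero at the start; "moment": the same for the moment, N m; "gripper_width": finger opening in m; "gripper_force": force on a finger pad.
Only numpy, scipy, OpenCV 4.12 (cv2) and the standard library are available. Lean on these libraries where they do the work, as an engineer would, in place of code of your own. Each camera call takes 0.05 s, during which the arm holds its last target. There are 200 camera calls.

## Working session

There is one attempt and no reset: what is moved stays moved. The work goes in short steps, Python scripts to look and compute and a shell command to move; the robot and the scene stay as the last step left them, time stands still between calls to the robot, and variables do not carry over. Pictures are saved under pics/ and viewed, at most 10 in all, crops included, and the job is handed in when it is done.

```bash
ls; mkdir -p pics; cat > h.py <<'E'
import numpy as np, cv2, pickle
from plant import r, capture
def snap(cam,name):
    d=capture(cam); pickle.dump(d,open(f'pics/{name}.pkl','wb')); cv2.imwrite(f'pics/{name}.png',d['frame'][...,::-1]); return d
def load(name): return pickle.load(open(f'pics/{name}.pkl','rb'))
def K(d): return np.array([[d['fx'],0,d['cx']],[0,d['fy'],d['cy']],[0,0,1.]])
def ray(d,u,v):
    p=cv2.undistortPoints(np.array([[[u,v]]],float),K(d),np.array(d['D'],float))[0,0]
    T=np.array(d['cam_to_world']); return T[:3,3],T[:3,:3]@np.array([p[0],p[1],1.])
def at(d,u,v,z):
    o,n=ray(d,u,v); return o+n*(z-o[2])/n[2]
def pt(d,u,v):
    o,n=ray(d,u,v); return o+n*d['z_map'][int(round(v)),int(round(u))]
def cloud(d):
    v,u=np.mgrid[0:400,0:640]; p=cv2.undistortPoints(np.stack([u.ravel(),v.ravel()],1).astype(float)[:,None],K(d),np.array(d['D'],float))[:,0]
    T=np.array(d['cam_to_world']); z=d['z_map'].ravel()[:,None]
    P=(np.c_[p,np.ones(len(p))]*z)@T[:3,:3].T+T[:3,3]; P[z[:,0]==0]=np.nan
    return P.reshape(400,640,3)
def tri(obs):
    A=np.zeros((3,3));b=np.zeros(3)
    for d,u,v in obs:
        o,n=ray(d,u,v); n=n/np.linalg.norm(n); M=np.eye(3)-np.outer(n,n); A+=M;b+=M@o
    return np.linalg.solve(A,b)
E
python3 - <<'E'
from h import *
for c in ['scene','top','wrist']:
    d=snap(c,c+'0'); print(c,np.round(d['cam_to_world'],3).tolist(),d['fx'],d['D'])
ims=[cv2.imread(f'pics/{c}0.png') for c in ['scene','top','wrist']]
s=r.get_state(); print({k:np.round(v,4).tolist() for k,v in s.items()}, r.grip_depth)
E
```

```text
drive.py
pics
plant.py
scene [[0.807, -0.256, 0.533, -0.132], [-0.591, -0.351, 0.726, -0.973], [0.001, -0.901, -0.434, 0.683], [0.0, 0.0, 0.0, 1.0]] 455.10856316880466 [-0.02572976  0.          0.          0.          0.        ]
top [[-0.02, -0.981, 0.192, 0.334], [-1.0, 0.02, -0.0, -0.012], [-0.003, -0.192, -0.981, 1.412], [0.0, 0.0, 0.0, 1.0]] 476.230507455178 [-0.0291283  0.         0.         0.         0.       ]
wrist [[-0.291, -0.928, -0.234, 0.259], [-0.957, 0.283, 0.071, 0.627], [0.001, 0.244, -0.97, 0.383], [0.0, 0.0, 0.0, 1.0]] 335.08652416369387 [0.00123235 0.         0.         0.         0.        ]
{'time_s': 0.15, 'joints': [89.6147, 20.5798, 0.6465, -0.0125, -70.1363, -16.5073], 'qd': [0.0568, -0.0632, 0.1667, 0.0382, 0.0171, 0.0445], 'joint_torque': [-0.0018, -58.3277, 29.3287, 7.0012, 0.0088, -0.0001], 'tcp_pos': [0.1961, 0.6455, 0.2259], 'eef_rot': [179.9299, -0.0085, -16.8969], 'contact_force': [0.0001, 0.5736, -0.4899], 'moment': [-0.0198, 0.0303, -0.0003], 'gripper_force': 0.0, 'gripper_width': 0.0879} 0.0188
```

View pics/top0.png

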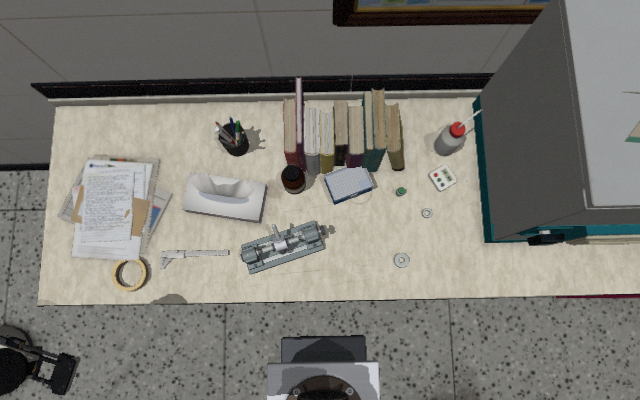

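View pics/scene0.png

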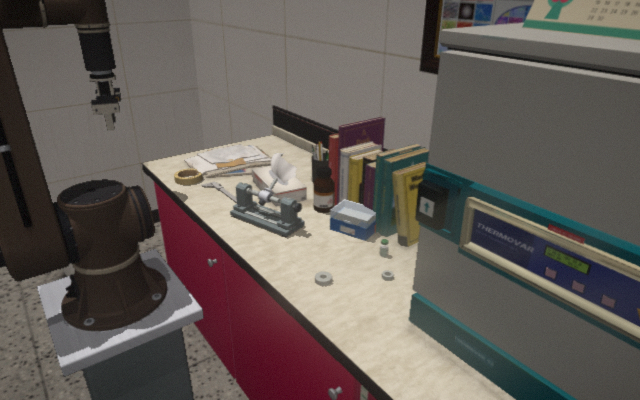

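The top view shows the large collar at (401,260), the small one at (427,213), the vial at (401,191), the timer at (442,178), the caliper at (195,255) and the rotor fixture around (283,246). I'll enlarge next.

```bash
python3 - <<'E'
from h import *
a=cv2.imread('pics/top0.png'); b=cv2.imread('pics/scene0.png')
A=cv2.resize(a[210:285,230:340],None,fx=5,fy=5,interpolation=cv2.INTER_CUBIC)[:, :550]
B=cv2.resize(b[175:245,220:315],None,fx=3,fy=3,interpolation=cv2.INTER_CUBIC)
C=cv2.resize(a[170:275,380:460],None,fx=2.3,fy=2.3,interpolation=cv2.INTER_CUBIC)
o=np.zeros((600,800,3),np.uint8); o[:375,:550]=A[:375]; o[380:380+210,:285]=B; o[:C.shape[0],560:560+C.shape[1]]=C
cv2.imwrite('pics/crop1.png',o)
d=load('top0'); 
for n,u,v,z in [('L',401,260,.014),('S',427,213,.012),('vial',401,191,.047)]: print(n,at(d,u,v,z).round(4))
P=cloud(d); 
# fixture top points: block tops near z=0.103
m=(abs(P[...,2]-.103)<.008); m[:, :230]=0;m[:,340:]=0;m[:210]=0;m[285:]=0
n,l,st,c=cv2.connectedComponentsWithStats(m.astype(np.uint8))
for i in range(1,n):
    if st[i,4]>8: print(st[i],np.nanmean(P[l==i],0).round(4))
# high pts
m=(P[...,2]>.03); m[:, :230]=0;m[:,340:]=0;m[:210]=0;m[285:]=0
print(np.nanmax(P[m][:,2]))
E
```

```text
L [ 0.4345 -0.239   0.014 ]
S [ 0.5728 -0.3242  0.012 ]
vial [ 0.6339 -0.2439  0.047 ]
[304 226  15  15 151] [0.5073 0.0215 0.0999]
[320 227   5   7  19] [ 0.5172 -0.01    0.0975]
[272 232  16  17 144] [0.4855 0.1097 0.1012]
[241 247  17  14 154] [0.4537 0.193  0.0996]
0.12666207659271533
```

View pics/crop1.png

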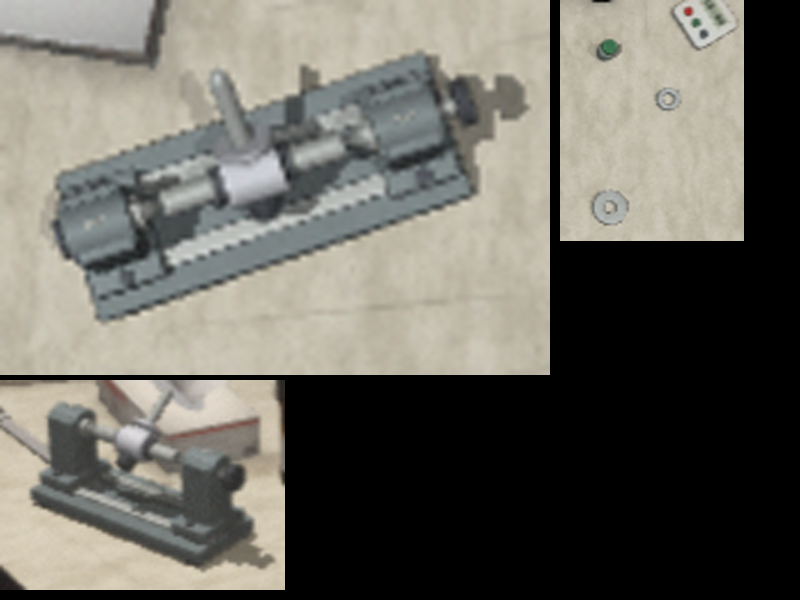

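The stud leans toward the far (+x) side; its tip is near top px (273.6,225). The axis yaw is about 17.4° and the middle about (0.480,0.107).

```bash
cat >> h.py <<'E'
from scipy.spatial.transform import Rotation as Ro
def rel(p,yaw):
    s=r.get_state(); R0=Ro.from_euler('xyz',s['eef_rot'],degrees=True); R1=Ro.from_euler('xyz',[180,0,yaw],degrees=True)
    d=R0.inv().apply(np.array(p)-s['tcp_pos']); w=(R0.inv()*R1).as_rotvec(degrees=True)
    print('row',d.round(4).tolist(),w.round(2).tolist(),'rows',round(np.linalg.norm(d)/.0417,1))
E
python3 - <<'E'
from h import *
d=load('top0'); e=load('scene0')
print('tip tri',tri([(d,273.6,225),(e,220+172/3,175+(382-380)/3)]), pt(d,274,225.5),pt(d,275,229))
for z in (.12,.135,.15): print(at(d,273.6,225,z))
rel([.48,.107,.26],-72.6)
E
```

```text
tip tri [0.52839181 0.11971388 0.13926892] [0.52722651 0.12103511 0.12560672] [0.51747509 0.11826952 0.12600407]
[0.52947574 0.1227106  0.12      ]
[0.52720667 0.12115191 0.135     ]
[0.5249376  0.11959323 0.15      ]
row [0.4282, 0.4328, -0.0335] [0.06, -0.04, 55.7] rows 14.6
```

```bash
python3 drive.py '[[0.03,0.03,-0.02,0,0,4],[0.06,0.06,-0.04,0,0,8],[0.09,0.09,-0.05,0,0,12],[0.12,0.12,-0.05,0,0,16],[0.15,0.15,-0.05,0,0,20],[0.18,0.18,-0.05,0,0,24],[0.21,0.21,-0.05,0,0,28],[0.24,0.24,-0.05,0,0,32],[0.27,0.27,-0.05,0,0,36],[0.3,0.3,-0.05,0,0,40],[0.33,0.33,-0.045,0,0,44],[0.355,0.36,-0.04,0,0,48]]' 0.088 && python3 - <<'E'
from h import *
rel([.48,.107,.26],-72.6)
E
```

```text
time_s: 1.15
tcp_pos: [0.4254, 0.2108, 0.2688]
eef_rot: [-179.9, 0.0, -65.1]
contact_force: [0.8, 0.5, -0.6]
gripper_width: 0.0874
gripper_force: 0.0
row [0.1171, -0.0057, 0.0087] [-0.07, 0.03, 7.53] rows 2.8
```

```bash
python3 drive.py '[[0.035,-0.002,0.003,0,0,3],[0.07,-0.004,0.005,0,0,5.5],[0.1,-0.006,0.008,0,0,7.5],[0.11,-0.006,0.008,0,0,7.5],[0.11,-0.006,0.008,0,0,7.5],[0.11,-0.006,0.008,0,0,7.5],[0.11,-0.006,0.008,0,0,7.5]]' && python3 - <<'E'
from h import *
d=snap('wrist','w1'); print(r.get_state()['tcp_pos'],r.get_state()['eef_rot'])
P=cloud(d)
for nm,m in [('top',abs(P[...,2]-.1)<.006)]:
    n,l,st,c=cv2.connectedComponentsWithStats(m.astype(np.uint8))
    for i in range(1,n):
        if st[i,4]>80: print(st[i],np.nanmean(P[l==i],0).round(4))
E
```

```text
time_s: 1.73
tcp_pos: [0.4766, 0.116, 0.2604]
eef_rot: [-180.0, 0.0, -72.4]
contact_force: [0.2, -0.5, 0.0]
gripper_width: 0.0875
gripper_force: 0.0
[0.47652551 0.11628369 0.26044095] [-1.79989349e+02  1.22648252e-02 -7.23221235e+01]
[ 89   0  21  27 272] [0.7026 0.0263 0.1   ]
[ 80  23  14  22 179] [0.711  0.0468 0.1   ]
[305  40  24  13 268] [ 0.519  -0.0053  0.0969]
[ 103   44   61   77 1503] [0.6596 0.073  0.1   ]
[ 295   63   44   52 1853] [0.5085 0.0271 0.0992]
[ 291  160   40   47 1097] [0.4844 0.112  0.0993]
[  0 200  11  19  91] [0.7694 0.2316 0.0964]
[299 246  38  12 238] [0.459  0.1813 0.098 ]
```

View pics/w1.png

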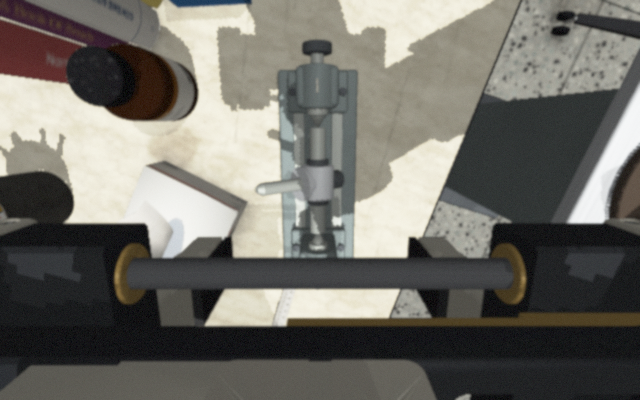

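Wrist view: the stud tip is at (262,188), hub centre about (318,182), and the far block's top at (317,88).

```bash
python3 - <<'E'
from h import *
c=np.array([.4805,.1073]); th=np.radians(17.4); ey=np.array([-np.sin(th),np.cos(th)]); ex=np.array([np.cos(th),np.sin(th)])
for nm in ['w1','top0']:
    P=cloud(load(nm)).reshape(-1,3); P=P[~np.isnan(P[:,0])]
    a=(P[:,:2]-c)@ex; b=(P[:,:2]-c)@ey
    m=(abs(a)<.02)&(abs(b)<.065)&(abs(b)>.022)&(P[:,2]>.075)&(P[:,2]<.1)
    print(nm,'shaft n',m.sum(), 'fit a=%.4f*b+%.4f'%tuple(np.polyfit(b[m],a[m],1)),P[m,2].max())
    for s in (1,-1):
        m=(abs(a)<.03)&(abs(s*b-.09)<.03)&(abs(P[:,2]-.103)<.004)
        if m.sum(): print(' block',s,m.sum(),a[m].min(),a[m].max(),a[m].mean(),b[m].min(),b[m].max(),P[m,2].max())
    m=(abs(b)<.115)&(abs(P[:,2]-.02)<.004)&(abs(a)<.08)
    for s in (-.05,0,.05):
        k=m&(abs(b-s)<.01); print(' bed',s,np.percentile(a[k],[1,99]).round(4))
    # stud
    m=(abs(b)<.02)&(a>.02)&(a<.07)&(P[:,2]>.09)
    if m.sum():
        print(' stud n',m.sum(),'b',b[m].mean(),'amax',a[m].max()); 
        z=P[m,2]; print(' line z=%.3f a+%.4f'%tuple(np.polyfit(a[m],z,1)))
E
```

```text
w1 shaft n 1255 fit a=-0.0023*b+0.0023 0.09666114071008347
 block 1 92 -0.008029200496200636 0.01341153237251126 0.0022796634510477355 0.0748558053609571 0.08002579367983777 0.1036383160397441
 block -1 1000 -0.008550494432468893 0.014915492535032384 0.002807714368873593 -0.11927734951808683 -0.06704943246076257 0.10477383732588885
 bed -0.05 [-0.0411  0.0471]
 bed 0 [-0.0416  0.0463]
 bed 0.05 [-0.0422  0.046 ]
 stud n 26719 b -0.011872061024371432 amax 0.06999820576856851
 line z=-0.281 a+0.3594
top0 shaft n 155 fit a=-0.0057*b+-0.0006 0.0970693041132813
 block 1 87 -0.0189560079453993 0.01521615577351544 -0.0004604023270661614 0.0717775836676029 0.10813019036407283 0.10605185934279948
 block -1 82 -0.014768820361987877 0.01816022200977267 -0.000656756954933851 -0.10821758690187552 -0.07136366572797843 0.10636684662565932
 bed -0.05 [-0.0441  0.0435]
 bed 0 [-0.0445  0.0435]
 bed 0.05 [-0.0443  0.0433]
 stud n 62 b 0.00034949644631436267 amax 0.05448974868809847
 line z=0.794 a+0.0872
```

```bash
python3 - <<'E'
from h import *
c=np.array([.4805,.1073]); th=np.radians(17.4); ey=np.array([-np.sin(th),np.cos(th)]); ex=np.array([np.cos(th),np.sin(th)])
for nm in ['w1','top0']:
    P=cloud(load(nm)).reshape(-1,3); P=P[~np.isnan(P[:,0])]
    a=(P[:,:2]-c)@ex; b=(P[:,:2]-c)@ey
    for lo in (.06,.08,.1,.12,.14):
        m=(a>lo)&(a<lo+.02)&(abs(b)<.045); 
        if nm=='w1': m&=P[:,2]<.15
        print(nm,lo,np.percentile(P[m,2],99.5) if m.any() else None)
p=c+.025*ex; rel([*p,.2],-72.6); rel([*p,.118],-72.6)
p=c+.001*ex; rel([*p,.118],-72.6)
E
```

```text
w1 0.06 0.0018302248454229184
w1 0.08 0.044383287066650935
w1 0.1 0.051180017308181315
w1 0.12 0.05211329054215251
w1 0.14 0.05238003730625938
top0 0.06 0.005216466392314024
top0 0.08 0.052017736078662176
top0 0.1 0.05394219852708138
top0 0.12 0.05416098762717534
top0 0.14 0.05638069206898871
row [0.0099, -0.026, 0.0604] [-0.01, 0.01, 0.28] rows 1.6
row [0.0099, -0.026, 0.1424] [-0.01, 0.01, 0.28] rows 3.5
row [0.0098, -0.002, 0.1424] [-0.01, 0.01, 0.28] rows 3.4
```

```bash
python3 drive.py '[[0.01,-0.026,0.035,0,0,0],[0.01,-0.026,0.07,0,0,0],[0.01,-0.026,0.105,0,0,0],[0.01,-0.026,0.142,0,0,0],[0.01,-0.026,0.142,0,0,0],[0.01,-0.02,0.142,0,0,0],[0.01,-0.01,0.142,0,0,0],[0.01,-0.002,0.142,0,0,0],[0.01,-0.002,0.142,0,0,0]]' && python3 drive.py '[[0,0,0,0,0,0],[0,0,0,0,0,0],[0,0,0,0,0,0],[0,0,0,0,0,0],[0,0,0,0,0,0],[0,0,0,0,0,0],[0,0,0,0,0,0],[0,0,0,0,0,0],[0,0,0,0,0,0],[0,0,0,0,0,0]]' 0.008 15
```

```text
time_s: 2.53
tcp_pos: [0.4868, 0.1096, 0.1244]
eef_rot: [-179.1, 0.1, -72.2]
contact_force: [8.0, 1.1, 6.4]
gripper_width: 0.0875
gripper_force: 4.2
time_s: 3.37
tcp_pos: [0.4813, 0.1063, 0.1182]
eef_rot: [180.0, -0.0, -72.4]
contact_force: [1.6, 0.8, 1.7]
gripper_width: 0.0266
gripper_force: 0.8
```

```bash
python3 drive.py '[[0,0,0,0,0,0],[0,0,0,0,0,0],[0,0,0,0,0,0],[0,0,0,0,0,0],[0,0,0,0,0,0],[0,0,0,0,0,0]]' 0.008 15; python3 -c "
from h import *
s=r.get_state();print(s['moment'],s['tcp_pos'],s['eef_rot'])
rel([.4815,.1076,.118],-72.6)"
```

```text
time_s: 3.87
tcp_pos: [0.4816, 0.1064, 0.1181]
eef_rot: [180.0, -0.0, -72.4]
contact_force: [3.1, -0.4, -1.9]
gripper_width: 0.0113
gripper_force: 15.0
[ 0.02160093 -1.21950378 -0.00330336] [0.48162547 0.10637948 0.11810504] [ 1.79974163e+02 -6.07877950e-03 -7.23985724e+01]
row [-0.0012, -0.0002, 0.0001] [0.03, -0.01, 0.2] rows 0.0
```

```bash
python3 drive.py '[[0,-0.001,0,0,0,0],[0,-0.001,0,0,0,0],[0,-0.001,0,0,0,0]]' 0.008 15; python3 -c "
from h import *
s=r.get_state();print(s['moment'],s['contact_force'])"; python3 drive.py '[[0,-0.001,0,0,0,0],[0,-0.001,0,0,0,0],[0,-0.001,0,0,0,0]]' 0.008 15; python3 -c "
from h import *
s=r.get_state();print(s['moment'],s['contact_force'])"
```

```text
time_s: 4.12
tcp_pos: [0.4821, 0.1065, 0.1181]
eef_rot: [179.9, -0.0, -72.4]
contact_force: [-1.2, 0.0, 0.5]
gripper_width: 0.0115
gripper_force: 15.0
[-0.12350493  0.11416959  0.02127817] [-1.22406031  0.01543228  0.49096466]
time_s: 4.37
tcp_pos: [0.4826, 0.1066, 0.1181]
eef_rot: [179.9, -0.0, -72.4]
contact_force: [-5.3, -0.7, 4.1]
gripper_width: 0.0114
gripper_force: 15.0
[-0.18104613  2.09208223  0.02039599] [-5.27789655 -0.6541747   4.12091151]
```

```bash
python3 drive.py '[[0,0.001,0,0,0,0],[0,0.001,0,0,0,0],[0,0.001,0,0,0,0]]' && python3 drive.py '[[0,0,0,0,0,0],[0,0,0,0,0,0],[0,0,0,0,0,0]]' 0.05 && python3 drive.py '[[0,0,-0.03,0,0,0],[0,0,-0.065,0,0,0],[0,0,-0.1,0,0,0],[0,0,-0.14,0,0,0],[0,0,-0.14,0,0,0],[0,0,-0.14,0,0,0]]' 0.07 &&  python3 - <<'E'
from h import *
d=snap('wrist','w2'); t=snap('top','top2'); e=snap('scene','scene2'); print(r.get_state()['tcp_pos'])
a=cv2.imread('pics/w2.png')[150:250,230:400]; b=cv2.imread('pics/top2.png')[220:260,260:305]; s=cv2.imread('pics/scene2.png')[175:245,220:315]
f=lambda x,k:cv2.resize(x,None,fx=k,fy=k,interpolation=cv2.INTER_CUBIC)
o=np.zeros((600,800,3),np.uint8); o[:400,:680]=f(a,4); o[400:560,:180]=f(b,4); S=f(s,2.8);o[403:403+S.shape[0],300:300+S.shape[1]]=S; cv2.imwrite('pics/c2.png',o)
E
```

```text
time_s: 4.62
tcp_pos: [0.4824, 0.1066, 0.1181]
eef_rot: [180.0, -0.0, -72.4]
contact_force: [-2.4, -1.3, 0.1]
gripper_width: 0.0115
gripper_force: 15.0
time_s: 4.87
tcp_pos: [0.4834, 0.1072, 0.1186]
eef_rot: [-179.9, 0.0, -72.4]
contact_force: [-0.1, 0.6, -0.2]
gripper_width: 0.0263
gripper_force: 0.0
time_s: 5.37
tcp_pos: [0.4843, 0.1077, 0.2611]
eef_rot: [-179.6, 0.1, -72.4]
contact_force: [-0.3, 0.5, -1.6]
gripper_width: 0.0657
gripper_force: 0.0
[0.48221418 0.10668328 0.25734517]
```

View pics/c2.png

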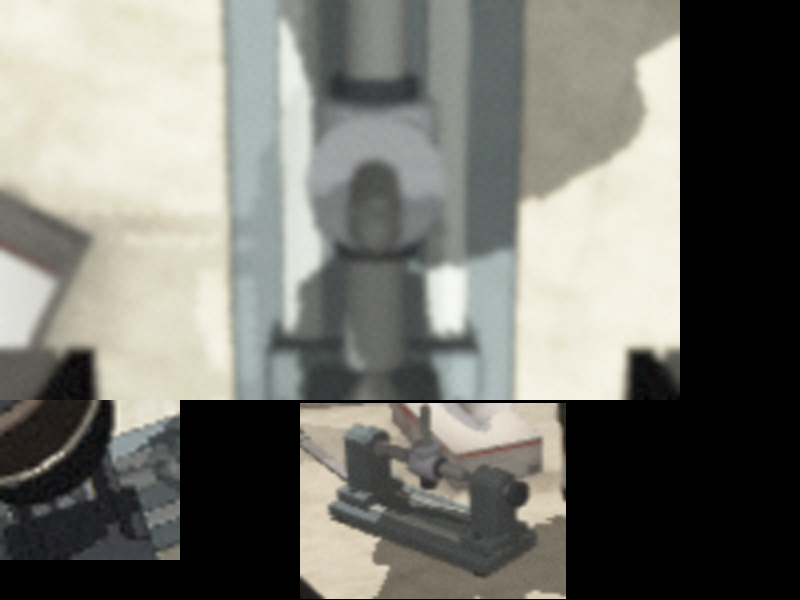

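The stud now stands upright: tip at w2 px (324,201), flange centre about (324.5,196). Next I locate the stud in tool terms and travel to the collars.

```bash
python3 - <<'E'
from h import *
d=load('w2'); c=np.array([.4805,.1073]); th=np.radians(17.4); ey=np.array([-np.sin(th),np.cos(th)]); ex=np.array([np.cos(th),np.sin(th)])
for n,u,v,z in [('tip',324,202,.153),('fl',324.5,196.5,.107)]:
    p=at(d,u,v,z); print(n,p.round(4),'a',(p[:2]-c)@ex,'b',(p[:2]-c)@ey)
print('neutral tcp a,b',(np.array([.4821,.1065])-c)@ex,(np.array([.4821,.1065])-c)@ey)
P=cloud(d); m=(abs((P[...,:2]-c)@ex)<.03)&(abs((P[...,:2]-c)@ey)<.03)&(abs(P[...,2]-.107)<.002); q=P[m]
print('flange cloud',m.sum(),cv2.minEnclosingCircle(np.array([(q[:,:2]-c)@ex,(q[:,:2]-c)@ey]).T.astype(np.float32)))
m=(abs((P[...,:2]-c)@ex)<.02)&(abs((P[...,:2]-c)@ey)<.03)&(P[...,2]>.147)&(P[...,2]<.16); q=P[m];print('tip',m.sum(),((q[:,:2]-c)@ex).mean(),((q[:,:2]-c)@ey).mean(),q[:,2].max())
t=load('top0');rel([.43,-.19,.2],-72.6+0)
E
```

```text
tip [0.4823 0.107  0.153 ] a 0.0016012823604109826 b -0.0008262260608119375
fl [0.4798 0.1124 0.107 ] a 0.000865030895914327 b 0.0050456670463785835
neutral tcp a,b 0.0012875518918211617 -0.001241857530422766
flange cloud 669 ((0.0022990514989942312, 0.004629158414900303), 0.01705416664481163)
tip 152 0.002453625369400788 0.003737379482342193 0.15377866916975524
row [0.267, 0.1394, 0.0575] [0.07, 0.0, 0.2] rows 7.4
```

```bash
python3 - <<'E'
from h import *
rel([.4345,-.239,.15],-72.4)
E
python3 drive.py '[[0.03,0.01,0,0,0,0],[0.065,0.025,0,0,0,0],[0.1,0.045,0,0,0,0],[0.135,0.065,0,0,0,0],[0.17,0.085,0.01,0,0,0],[0.205,0.1,0.03,0,0,0],[0.24,0.115,0.05,0,0,0],[0.27,0.13,0.07,0,0,0],[0.295,0.14,0.09,0,0,0],[0.31,0.15,0.105,0,0,0],[0.315,0.15,0.107,0,0,0],[0.315,0.15,0.107,0,0,0]]' 0.07 && python3 drive.py '[[0,0,0,0,0,0],[0,0,0,0,0,0]]' &&  python3 - <<'E'
from h import *
d=snap('wrist','w3'); print(r.get_state()['tcp_pos'],r.get_state()['eef_rot'])
P=cloud(d)
for n,c,z,R in [('L',(.4345,-.239),.014,.03),('S',(.5728,-.3242),.012,.025)]:
    m=(np.linalg.norm(P[...,:2]-c,axis=2)<R)&(abs(P[...,2]-z)<.005); q=P[m]
    if len(q)>20: print(n,len(q),cv2.minEnclosingCircle(q[:,:2].astype(np.float32)),np.median(q[:,2]))
    t=load('top0'); Q=cloud(t); m=(np.linalg.norm(Q[...,:2]-c,axis=2)<R)&(abs(Q[...,2]-z)<.005); q=Q[m]; print(' top',len(q),cv2.minEnclosingCircle(q[:,:2].astype(np.float32)))
E
```

```text
row [0.3151, 0.1499, 0.1075] [0.07, 0.0, 0.0] rows 8.8
time_s: 6.52
tcp_pos: [0.4336, -0.2398, 0.1491]
eef_rot: [179.8, 0.1, -72.5]
contact_force: [1.3, 0.1, 1.2]
gripper_width: 0.07
gripper_force: 0.0
time_s: 6.68
tcp_pos: [0.4356, -0.2383, 0.1518]
eef_rot: [-180.0, -0.0, -72.3]
contact_force: [0.4, -0.4, 0.3]
gripper_width: 0.0702
gripper_force: 0.0
[ 0.43576049 -0.23808998  0.15202599] [-1.79939471e+02 -3.37201937e-02 -7.23177032e+01]
L 1525 ((0.43679100275039673, -0.23640155792236328), 0.022019486874341965) 0.013539357173649014
 top 135 ((0.43594446778297424, -0.24056987464427948), 0.022030452266335487)
S 840 ((0.5754205584526062, -0.3204168975353241), 0.01497036311775446) 0.011395534419733455
 top 52 ((0.5742278695106506, -0.32520177960395813), 0.015169997699558735)
```

View pics/w3.png

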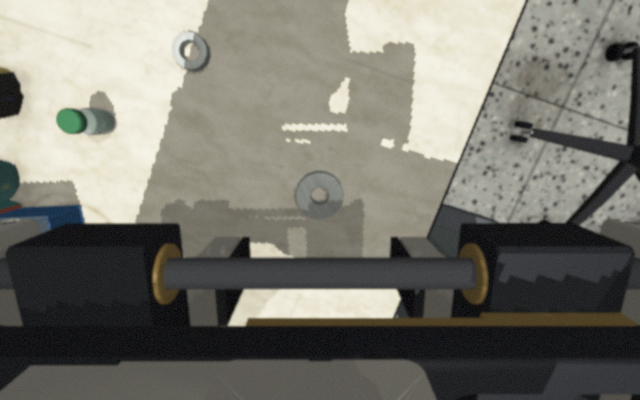

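The large collar is at (319,193) and the small one at (190,51), with the vial at (75,121). Both collars lie flat.

```bash
python3 - <<'E'
from h import *
rel([.4363,-.2384,.005],-72.4)
E
python3 drive.py '[[0.001,-0.001,0.035,0,0,0],[0.001,-0.001,0.07,0,0,0],[0.001,-0.001,0.1,0,0,0],[0.001,-0.001,0.125,0,0,0],[0.001,-0.001,0.138,0,0,0],[0.001,-0.001,0.14,0,0,0],[0.001,-0.001,0.14,0,0,0],[0.001,-0.001,0.14,0,0,0]]' 0.07 &&  python3 - <<'E'
from h import *
rel([.4363,-.2384,.005],-72.4)
E
```

```text
row [0.0004, -0.0003, 0.147] [-0.06, -0.03, 0.08] rows 3.5
time_s: 7.4
tcp_pos: [0.4376, -0.2391, 0.0126]
eef_rot: [-179.9, -0.1, -72.3]
contact_force: [-0.2, -0.2, 0.9]
gripper_width: 0.0697
gripper_force: 0.0
row [-0.0011, 0.001, 0.0076] [-0.1, -0.06, 0.08] rows 0.2
```

```bash
python3 drive.py '[[-0.001,0.001,0.0075,0,0,0],[-0.001,0.001,0.0075,0,0,0],[-0.001,0.001,0.0075,0,0,0]]' && python3 drive.py '[[0,0,0,0,0,0],[0,0,0,0,0,0],[0,0,0,0,0,0],[0,0,0,0,0,0],[0,0,0,0,0,0],[0,0,0,0,0,0],[0,0,0,0,0,0],[0,0,0,0,0,0]]' 0.03 20
```

```text
time_s: 7.65
tcp_pos: [0.4351, -0.2387, 0.0043]
eef_rot: [-180.0, -0.0, -72.4]
contact_force: [-0.1, -0.5, -0.0]
gripper_width: 0.0699
gripper_force: 0.0
time_s: 8.32
tcp_pos: [0.4352, -0.2389, 0.004]
eef_rot: [-180.0, -0.0, -72.4]
contact_force: [0.2, 0.7, 2.2]
gripper_width: 0.0427
gripper_force: 20.0
```

```bash
python3 drive.py '[[0,0,-0.03,0,0,0],[0,0,-0.07,0,0,0],[0,0,-0.11,0,0,0],[0,0,-0.15,0,0,0],[-0.03,-0.01,-0.18,0,0,0],[-0.06,-0.03,-0.2,0,0,0],[-0.09,-0.045,-0.2,0,0,0],[-0.12,-0.06,-0.2,0,0,0]]' && python3 - <<'E'
from h import *
rel([.4810,.1102,.18],-72.4)
E
```

```text
time_s: 8.98
tcp_pos: [0.4566, -0.1049, 0.2056]
eef_rot: [-179.8, -0.0, -72.4]
contact_force: [0.7, 0.2, -1.0]
gripper_width: 0.0424
gripper_force: 20.0
row [-0.1977, -0.088, 0.0259] [-0.22, -0.02, -0.05] rows 5.2
```

```bash
python3 drive.py '[[-0.03,-0.013,0,0,0,0],[-0.065,-0.03,0,0,0,0],[-0.1,-0.045,0,0,0,0],[-0.135,-0.06,0.005,0,0,0],[-0.165,-0.075,0.01,0,0,0],[-0.18,-0.085,0.015,0,0,0],[-0.185,-0.087,0.018,0,0,0],[-0.185,-0.087,0.018,0,0,0],[-0.185,-0.087,0.018,0,0,0]]' && python3 drive.py '[[0,0,0,0,0,0],[0,0,0,0,0,0]]' && python3 - <<'E'
from h import *
rel([.4810,.1102,.16],-72.4)
d=snap('wrist','w4'); t=snap('scene','scene4')
a=cv2.imread('pics/w4.png')[120:300,200:440]; s=cv2.imread('pics/scene4.png')[160:245,220:320]
f=lambda x,k:cv2.resize(x,None,fx=k,fy=k,interpolation=cv2.INTER_CUBIC)
o=np.zeros((600,800,3),np.uint8); o[:360,:480]=f(a,2); S=f(s,3);o[:S.shape[0],490:790]=S; cv2.imwrite('pics/c4.png',o)
E
```

```text
time_s: 9.73
tcp_pos: [0.4823, 0.0959, 0.1854]
eef_rot: [179.9, -0.0, -72.4]
contact_force: [-0.4, -0.2, -0.9]
gripper_width: 0.0427
gripper_force: 20.0
time_s: 9.9
tcp_pos: [0.4828, 0.0953, 0.1862]
eef_rot: [-180.0, 0.0, -72.5]
contact_force: [0.4, 0.0, -0.6]
gripper_width: 0.043
gripper_force: 20.0
row [-0.0147, -0.0028, 0.0262] [-0.02, 0.0, -0.07] rows 0.7
```

View pics/c4.png

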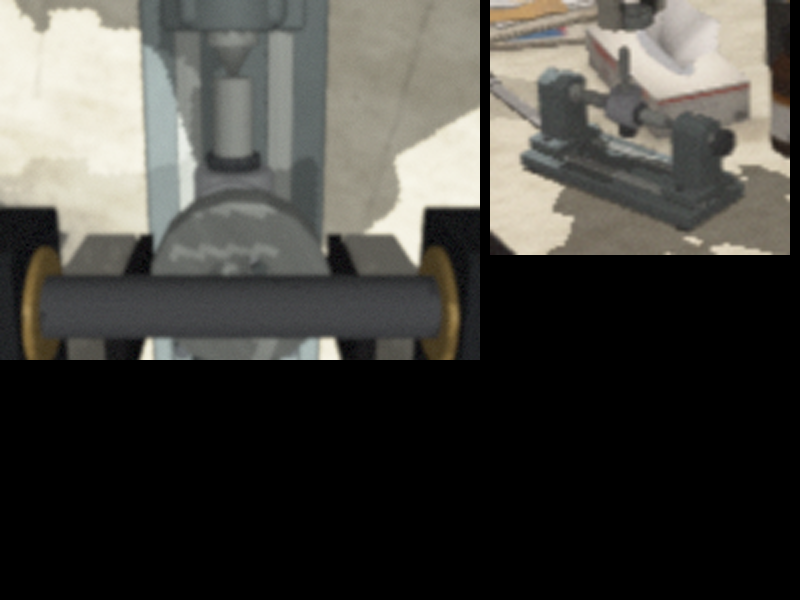

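The collar is held level over the fixture and the stud is still upright. I'll fit the held collar's centre in the same camera, then lower it.

```bash
python3 - <<'E'
from h import *
from scipy.optimize import least_squares
d=load('w4'); P=cloud(d); m=(abs(P[...,2]-.196)<.004)&(np.hypot(P[...,0]-.4828,P[...,1]-.0953)<.035); 
mm=m.astype(np.uint8); cs,_=cv2.findContours(mm,cv2.RETR_EXTERNAL,cv2.CHAIN_APPROX_NONE); k=max(cs,key=len)[:,0]
v=k[:,1]; k=k[(v<250)]; q=P[k[:,1],k[:,0],:2]; print(m.sum(),len(q),np.median(P[m][:,2]))
s=least_squares(lambda x:np.hypot(q[:,0]-x[0],q[:,1]-x[1])-.022,[.4828,.0953],loss='soft_l1',f_scale=.001); print(s.x,'off',s.x-[.4828,.0953], np.sqrt(np.mean(s.fun**2)))
E
python3 drive.py '[[-0.0145,-0.0028,0.005,0,0,0],[-0.0145,-0.0028,0.015,0,0,0],[-0.0145,-0.0028,0.024,0,0,0],[-0.0145,-0.0028,0.024,0,0,0],[-0.0145,-0.0028,0.024,0,0,0],[-0.0145,-0.0028,0.024,0,0,0]]'
python3 -c "
from h import *
rel([.4810,.1102,.14],-72.4)"
```

```text
3496 273 0.1956544571988491
[0.48282379 0.09690389] off [2.37884408e-05 1.60389315e-03] 0.0069467336084205866
time_s: 10.5
tcp_pos: [0.4813, 0.1106, 0.1619]
eef_rot: [180.0, -0.0, -72.4]
contact_force: [-0.6, 1.2, 0.3]
gripper_width: 0.0427
gripper_force: 20.0
row [0.0003, 0.0004, 0.0219] [0.01, -0.02, -0.01] rows 0.5
```

```bash
python3 drive.py '[[0,0,0.004,0,0,0],[0,0,0.008,0,0,0],[0,0,0.012,0,0,0],[0,0,0.016,0,0,0],[0,0,0.02,0,0,0],[0,0,0.02,0,0,0]]'
```

```text
time_s: 11.0
tcp_pos: [0.4807, 0.1108, 0.1408]
eef_rot: [179.9, -0.0, -72.4]
contact_force: [-0.9, -0.1, -1.1]
gripper_width: 0.0427
gripper_force: 20.0
```

```bash
python3 drive.py '[[0,0,0.005,0,0,0],[0,0,0.01,0,0,0],[0,0,0.015,0,0,0],[0,0,0.02,0,0,0],[0,0,0.025,0,0,0],[0,0,0.028,0,0,0],[0,0,0.028,0,0,0],[0,0,0.028,0,0,0]]'
```

```text
time_s: 11.67
tcp_pos: [0.4811, 0.111, 0.1137]
eef_rot: [180.0, -0.0, -72.4]
contact_force: [-0.2, 0.1, -0.2]
gripper_width: 0.043
gripper_force: 20.0
```

```bash
python3 drive.py '[[0,0,0.001,0,0,0],[0,0,0.002,0,0,0],[0,0,0.002,0,0,0],[0,0,0.002,0,0,0]]' && python3 drive.py '[[0,0,0,0,0,0],[0,0,0,0,0,0],[0,0,0,0,0,0],[0,0,0,0,0,0],[0,0,0,0,0,0]]' 0.065 && python3 drive.py '[[0,0,-0.03,0,0,0],[0,0,-0.065,0,0,0],[0,0,-0.1,0,0,0],[0,0,-0.14,0,0,0],[0,0,-0.14,0,0,0],[0,0,-0.14,0,0,0]]' &&  python3 - <<'E'
from h import *
d=snap('wrist','w5'); P=cloud(d); 
m=(np.hypot(P[...,0]-.4813,P[...,1]-.1123)<.03)&(abs(P[...,2]-.121)<.012);q=P[m]; print(np.percentile(q[:,2],[5,25,50,75,95]))
m&=abs(P[...,2]-.121)<.003; print(m.sum(),cv2.minEnclosingCircle(P[m][:,:2].astype(np.float32)))
p=np.c_[P[m][:,:2]-[.4813,.1123],np.ones(m.sum())]; print('slope',np.linalg.lstsq(p,P[m][:,2],rcond=None)[0])
s=snap('scene','scene5')
a=cv2.imread('pics/w5.png')[120:270,230:400]; s=cv2.imread('pics/scene5.png')[160:245,220:320]
f=lambda x,k:cv2.resize(x,None,fx=k,fy=k,interpolation=cv2.INTER_CUBIC)
o=np.zeros((450,800,3),np.uint8); o[:450,:510]=f(a,3); S=f(s,2.8);o[:S.shape[0],515:795]=S; cv2.imwrite('pics/c5.png',o)
rel([.574,-.323,.15],-72.4)
E
```

```text
time_s: 12.0
tcp_pos: [0.4812, 0.111, 0.1119]
eef_rot: [-180.0, 0.0, -72.4]
contact_force: [-0.5, 0.7, -0.8]
gripper_width: 0.0431
gripper_force: 20.0
time_s: 12.42
tcp_pos: [0.4812, 0.1111, 0.1119]
eef_rot: [-180.0, 0.0, -72.4]
contact_force: [0.0, 0.1, 0.7]
gripper_width: 0.0641
gripper_force: 0.0
time_s: 12.92
tcp_pos: [0.4823, 0.1117, 0.2544]
eef_rot: [-179.7, 0.1, -72.4]
contact_force: [-0.5, 0.5, -1.1]
gripper_width: 0.0651
gripper_force: 0.0
[0.11744303 0.11990853 0.12047539 0.12102314 0.1217858 ]
1488 ((0.4816082715988159, 0.11304240673780441), 0.021964356303215027)
slope [-0.00597987  0.00358282  0.12051302]
row [0.4419, 0.0422, 0.1012] [0.03, 0.02, -0.0] rows 10.9
```

View pics/c5.png

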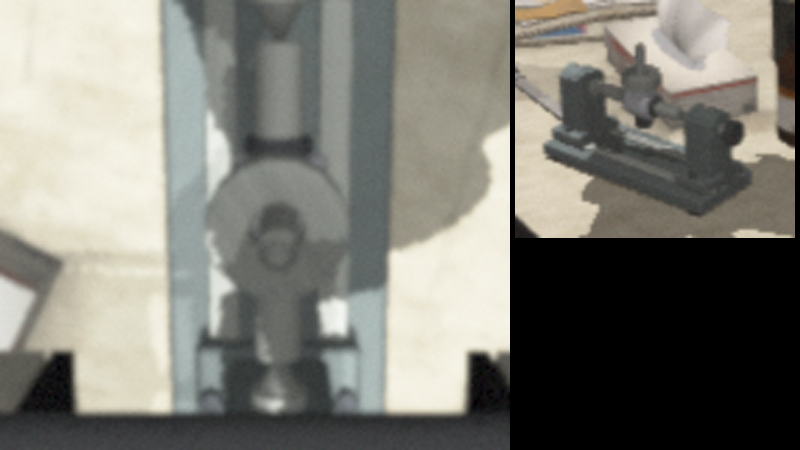

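The large collar is home and level (top at 0.1205), and the stud is upright. Next I check clearances around the small collar.

```bash
python3 - <<'E'
from h import *
P=cloud(load('top0')).reshape(-1,3); P=P[~np.isnan(P[:,0])]
m=(P[:,0]>.4)&(P[:,0]<.7)&(P[:,1]<-.3)&(P[:,1]>-.8)&(P[:,2]>.06); print('oven y max',P[m][:,1].max(), np.percentile(P[m][:,1],99.5))
m=(P[:,0]>.6)&(P[:,0]<.75)&(P[:,1]<-.28)&(P[:,1]>-.43)&(P[:,2]>.012)&(P[:,2]<.03); q=P[m]; print('timer',cv2.minAreaRect(q[:,:2].astype(np.float32)),cv2.boxPoints(cv2.minAreaRect(q[:,:2].astype(np.float32))))
E
python3 drive.py '[[0.03,0.003,0,0,0,0],[0.07,0.006,0,0,0,0],[0.11,0.01,0,0,0,0],[0.15,0.014,0,0,0,0],[0.19,0.018,0,0,0,0],[0.23,0.022,0.01,0,0,0],[0.27,0.026,0.03,0,0,0],[0.31,0.03,0.05,0,0,0],[0.35,0.034,0.065,0,0,0],[0.385,0.037,0.08,0,0,0],[0.4,0.038,0.09,0,0,0],[0.4,0.038,0.09,0,0,0]]' 0.045
```

```text
oven y max -0.4767864545927688 -0.478489424922087
timer ((0.6819448471069336, -0.3791135847568512), (0.06598440557718277, 0.06604601442813873), 29.623804092407227) [[ 0.6369417  -0.3667152 ]
 [ 0.66958845 -0.4241283 ]
 [ 0.726948   -0.39151198]
 [ 0.69430125 -0.33409888]]
time_s: 14.02
tcp_pos: [0.5635, -0.2847, 0.1558]
eef_rot: [179.6, 0.2, -72.6]
contact_force: [-0.3, 0.4, 0.6]
gripper_width: 0.045
gripper_force: 0.0
```

```bash
python3 drive.py '[[0.02,0.001,0,0,0,0],[0.03,0.001,0,0,0,0],[0.03,0.001,0,0,0,0],[0.03,0.001,0,0,0,0]]' && python3 - <<'E'
from h import *
d=snap('wrist','w6');P=cloud(d)
m=(np.hypot(P[...,0]-.5754,P[...,1]+.3204)<.025)&(abs(P[...,2]-.012)<.004);q=P[m]
(c,R)=cv2.minEnclosingCircle(q[:,:2].astype(np.float32)); print(c,R,np.median(q[:,2]))
rel([c[0]-.0005,c[1]-.002,.005],-72.4)
E
```

```text
time_s: 14.35
tcp_pos: [0.5737, -0.3104, 0.161]
eef_rot: [179.9, 0.0, -72.4]
contact_force: [0.7, -0.1, 0.6]
gripper_width: 0.0447
gripper_force: 0.0
(0.5759061574935913, -0.3203223943710327) 0.014975570142269135 0.011371906993219244
row [0.0124, 0.002, 0.1564] [0.04, 0.04, 0.0] rows 3.8
```

```bash
python3 drive.py '[[0.006,0.002,0.03,0,0,0],[0.0124,0.002,0.065,0,0,0],[0.0124,0.002,0.1,0,0,0],[0.0124,0.002,0.13,0,0,0],[0.0124,0.002,0.147,0,0,0],[0.0124,0.002,0.15,0,0,0],[0.0124,0.002,0.15,0,0,0],[0.0124,0.002,0.15,0,0,0],[0.0124,0.002,0.15,0,0,0]]' && python3 - <<'E'
from h import *
rel([.5754,-.3223,.005],-72.4)
E
```

```text
time_s: 15.15
tcp_pos: [0.5773, -0.3231, 0.014]
eef_rot: [-179.9, -0.1, -72.3]
contact_force: [0.1, -0.6, 0.4]
gripper_width: 0.0448
gripper_force: 0.0
row [-0.0013, 0.0016, 0.009] [-0.15, -0.11, 0.05] rows 0.2
```

```bash
python3 drive.py '[[0,0.001,0.005,0,0,0],[0,0.001,0.008,0,0,0],[0,0.001,0.008,0,0,0],[0,0.001,0.008,0,0,0]]' && python3 drive.py '[[0,0,0,0,0,0],[0,0,0,0,0,0],[0,0,0,0,0,0],[0,0,0,0,0,0],[0,0,0,0,0,0],[0,0,0,0,0,0],[0,0,0,0,0,0],[0,0,0,0,0,0]]' 0.02 15
```

```text
time_s: 15.48
tcp_pos: [0.5748, -0.3233, 0.0039]
eef_rot: [180.0, 0.0, -72.4]
contact_force: [-0.2, 0.6, -0.3]
gripper_width: 0.0449
gripper_force: 0.0
time_s: 16.15
tcp_pos: [0.575, -0.3234, 0.004]
eef_rot: [-180.0, -0.0, -72.4]
contact_force: [0.2, 0.4, 0.4]
gripper_width: 0.0283
gripper_force: 15.0
```

```bash
python3 drive.py '[[0,0,-0.03,0,0,0],[0,0,-0.07,0,0,0],[0,0,-0.11,0,0,0],[-0.02,0,-0.15,0,0,0],[-0.05,-0.005,-0.175,0,0,0],[-0.09,-0.01,-0.19,0,0,0],[-0.13,-0.014,-0.2,0,0,0],[-0.17,-0.018,-0.2,0,0,0],[-0.21,-0.022,-0.2,0,0,0],[-0.25,-0.026,-0.2,0,0,0]]' && python3 - <<'E'
from h import *
rel([.4812,.1095,.18],-72.4)
E
```

```text
time_s: 16.98
tcp_pos: [0.5232, -0.0755, 0.2042]
eef_rot: [-179.9, 0.0, -72.4]
contact_force: [1.3, 0.2, -0.0]
gripper_width: 0.0287
gripper_force: 15.0
row [-0.189, -0.0158, 0.0243] [-0.05, 0.01, -0.01] rows 4.6
```

```bash
python3 drive.py '[[-0.03,-0.002,0,0,0,0],[-0.065,-0.005,0,0,0,0],[-0.1,-0.008,0,0,0,0],[-0.135,-0.011,0,0,0,0],[-0.165,-0.014,0.01,0,0,0],[-0.175,-0.016,0.015,0,0,0],[-0.175,-0.016,0.018,0,0,0],[-0.175,-0.016,0.018,0,0,0],[-0.175,-0.016,0.018,0,0,0],[-0.175,-0.016,0.018,0,0,0]]' && python3 - <<'E'
from h import *
rel([.4812,.1095,.163],-72.4)
E
```

```text
time_s: 17.82
tcp_pos: [0.4867, 0.0935, 0.186]
eef_rot: [-180.0, -0.0, -72.5]
contact_force: [0.2, -0.4, -0.7]
gripper_width: 0.0284
gripper_force: 15.0
row [-0.0169, 0.0004, 0.023] [-0.0, -0.01, -0.06] rows 0.7
```

```bash
python3 drive.py '[[-0.0168,0.0004,0.005,0,0,0],[-0.0168,0.0004,0.015,0,0,0],[-0.0168,0.0004,0.023,0,0,0],[-0.0168,0.0004,0.023,0,0,0],[-0.0168,0.0004,0.023,0,0,0],[-0.0168,0.0004,0.023,0,0,0]]' && python3 -c "
from h import *
rel([.4812,.1095,.14],-72.4)"
```

```text
time_s: 18.32
tcp_pos: [0.4812, 0.1098, 0.163]
eef_rot: [180.0, -0.0, -72.4]
contact_force: [-0.5, -0.3, -0.0]
gripper_width: 0.0285
gripper_force: 15.0
row [0.0003, 0.0001, 0.023] [0.01, -0.02, -0.02] rows 0.6
```

```bash
python3 drive.py '[[0,0,0.004,0,0,0],[0,0,0.008,0,0,0],[0,0,0.012,0,0,0],[0,0,0.016,0,0,0],[0,0,0.02,0,0,0],[0,0,0.023,0,0,0],[0,0,0.023,0,0,0]]'; python3 drive.py '[[0,0,0.004,0,0,0],[0,0,0.008,0,0,0],[0,0,0.012,0,0,0],[0,0,0.0135,0,0,0],[0,0,0.0135,0,0,0],[0,0,0.0135,0,0,0]]'
```

```text
time_s: 18.9
tcp_pos: [0.4806, 0.1102, 0.1391]
eef_rot: [179.9, -0.0, -72.4]
contact_force: [0.1, -0.2, -0.2]
gripper_width: 0.0283
gripper_force: 15.0
time_s: 19.4
tcp_pos: [0.4809, 0.1103, 0.1263]
eef_rot: [180.0, -0.0, -72.4]
contact_force: [-1.2, 0.0, -0.1]
gripper_width: 0.0285
gripper_force: 15.0
```

Free of contact, about 1 mm above home. Release, rise and inspect.

```bash
python3 drive.py '[[0,0,0.001,0,0,0],[0,0,0.001,0,0,0],[0,0,0.001,0,0,0]]' && python3 drive.py '[[0,0,0,0,0,0],[0,0,0,0,0,0],[0,0,0,0,0,0],[0,0,0,0,0,0]]' 0.05 && python3 drive.py '[[0,0,-0.03,0,0,0],[0,0,-0.065,0,0,0],[0,0,-0.1,0,0,0],[0,0,-0.13,0,0,0],[0,0,-0.13,0,0,0],[0,0,-0.13,0,0,0]]' &&  python3 - <<'E'
from h import *
d=snap('wrist','w7'); P=cloud(d); c=np.array([.4805,.1073]); th=np.radians(17.4); ey=np.array([-np.sin(th),np.cos(th)]); ex=np.array([np.cos(th),np.sin(th)])
A=(P[...,:2]-c)@ex; B=(P[...,:2]-c)@ey; r0=np.hypot(A-.002,B-.0046)
for z in (.1205,.133):
    m=(r0<.027)&(abs(P[...,2]-z)<.0025); q=np.c_[A[m],B[m]]; print(z,m.sum(),cv2.minEnclosingCircle(q.astype(np.float32)),np.median(P[m][:,2]),'slope deg',np.degrees(np.linalg.lstsq(np.c_[q,np.ones(len(q))],P[m][:,2],rcond=None)[0][:2]))
s=snap('scene','scene7')
a=cv2.imread('pics/w7.png')[120:270,230:400]; s=cv2.imread('pics/scene7.png')[160:245,220:320]
f=lambda x,k:cv2.resize(x,None,fx=k,fy=k,interpolation=cv2.INTER_CUBIC)
o=np.zeros((450,800,3),np.uint8); o[:450,:510]=f(a,3); S=f(s,2.8);o[:S.shape[0],515:795]=S; cv2.imwrite('pics/c7.png',o)
E
```

```text
time_s: 19.65
tcp_pos: [0.481, 0.1104, 0.1254]
eef_rot: [-180.0, 0.0, -72.4]
contact_force: [-0.0, -0.5, -0.5]
gripper_width: 0.0288
gripper_force: 15.0
time_s: 19.98
tcp_pos: [0.481, 0.1104, 0.1254]
eef_rot: [-180.0, 0.0, -72.4]
contact_force: [-0.8, 0.4, -0.1]
gripper_width: 0.0481
gripper_force: 0.0
time_s: 20.48
tcp_pos: [0.4818, 0.1109, 0.2574]
eef_rot: [-179.8, 0.1, -72.4]
contact_force: [0.4, -0.3, -1.1]
gripper_width: 0.0497
gripper_force: 0.0
0.1205 854 ((0.002683189231902361, 0.005177184008061886), 0.02192656509578228) 0.12052399964096666 slope deg [-0.17692688  0.216466  ]
0.133 611 ((0.002192035084590316, 0.005491572432219982), 0.014770285226404667) 0.13243620948549917 slope deg [0.00369744 0.1718199 ]
```

View pics/c7.png

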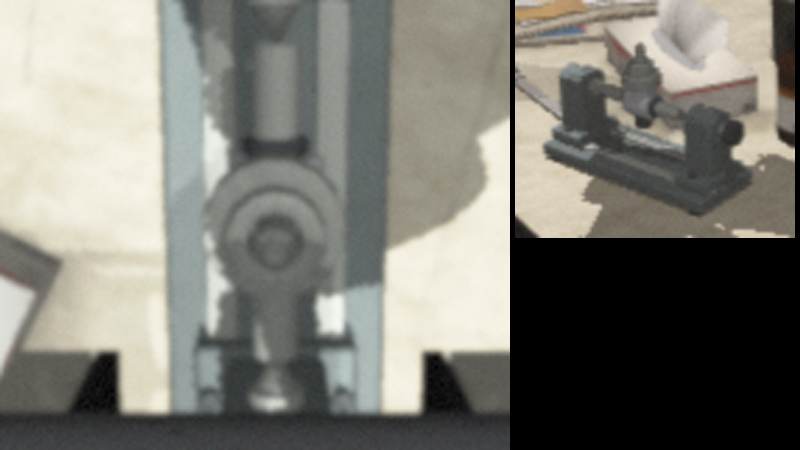

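Both collars are home and level to within 0.3°, with the small one on top and the stud upright. The gripper is clear.

```bash
python3 -c "
from plant import r, capture
print(r.close_job())"
```

```text
the job is handed in; nothing more can be done
None
```

The job is handed in at about 20.5 s: the stud is upright, the large collar is home on the flange with the small one home on top (camera shows both level within 0.3°), and I did not touch the vial, timer or caliper.

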